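Line up the turned tea caddies by height on the display plank

TASK

Line the four wooden tea caddies up by height on the display plank, each standing upright in the middle of its own green felt pad: the tallest beside the red block, then stepping down to the shortest at the other end of the row. Set each one down gently without dropping it or tipping it over, and leave the wooden tissue box where it is.

Things in the scene. Friction and masses are not known exactly. Their poses are not given: they have to be found in the camera images.
- tallest (a point): the tallest caddy of the set: a loose upright round turned-wood tea caddy, red-brown wood, brass knob; 114 mm high in all, of which the top 10 mm is the 16 mm wide lid knob, body a plain cylinder 50 mm in diameter, lid fixed on, weight 90 to 130 g, give or take a quarter. The point is its centre, 57 mm above its underside; z is up its axis. It starts standing on the counter (height 0).
- second (a point): the second tallest caddy of the set: a loose upright round turned-wood tea caddy, orange honey-coloured wood, dark wooden knob; 96 mm high in all, of which the top 10 mm is the 16 mm wide lid knob, body a plain cylinder 50 mm in diameter, lid fixed on, weight 90 to 130 g, give or take a quarter. The point is its centre, 48 mm above its underside; z is up its axis. It starts standing on the counter (height 0).
- third (a point): the third tallest caddy of the set: a loose upright round turned-wood tea caddy, nearly black brown wood, pale wooden knob; 78 mm high in all, of which the top 10 mm is the 16 mm wide lid knob, body a plain cylinder 50 mm in diameter, lid fixed on, weight 90 to 130 g, give or take a quarter. The point is its centre, 39 mm above its underside; z is up its axis. It starts standing on the counter (height 0).
- shortest (a point): the shortest caddy of the set: a loose upright round turned-wood tea caddy, pale cream maple wood, black knob; 60 mm high in all, of which the top 10 mm is the 16 mm wide lid knob, body a plain cylinder 50 mm in diameter, lid fixed on, weight 90 to 130 g, give or take a quarter. The point is its centre, 30 mm above its underside; z is up its axis. It starts standing on the counter (height 0).
- pad_1: dark green round felt pad, the first from the robot's left (+y end) of four in a straight row; 60 mm across, 3 mm thick, fixed on the pale plank (plank 100 mm deep, 520 mm long, 18 mm thick; pads 88 mm apart along it). Origin at the centre of its underside; its top is 21 mm above the counter. Its y axis runs along the row towards pad_1, x across the row, away from the robot.
- pad_2: dark green round felt pad, the second from the left of four in a straight row; 60 mm across, 3 mm thick, fixed on the pale plank (plank 100 mm deep, 520 mm long, 18 mm thick; pads 88 mm apart along it). Origin at the centre of its underside; its top is 21 mm above the counter. Its y axis runs along the row towards pad_1, x across the row, away from the robot.
- pad_3: dark green round felt pad, the third from the left of four in a straight row; 60 mm across, 3 mm thick, fixed on the pale plank (plank 100 mm deep, 520 mm long, 18 mm thick; pads 88 mm apart along it). Origin at the centre of its underside; its top is 21 mm above the counter. Its y axis runs along the row towards pad_1, x across the row, away from the robot.
- pad_4: dark green round felt pad, the fourth from the left (-y end) of four in a straight row; 60 mm across, 3 mm thick, fixed on the pale plank (plank 100 mm deep, 520 mm long, 18 mm thick; pads 88 mm apart along it). Origin at the centre of its underside; its top is 21 mm above the counter. Its y axis runs along the row towards pad_1, x across the row, away from the robot.
- red_block: glossy red block with a brass plate on top, 70 mm across the plank, 36 mm along it, 50 mm high, fixed on the plank at one end of the row, 93 mm beyond the centre of the last pad there; an unpainted pale block of the same size stands at the other end. Which end is red changes. Origin at the centre of its underside, on top of the plank.
- tissue_box: bystander: dark brown wooden tissue box, 130 x 240 x 90 mm high, loose, at the robot's left. Origin at the centre of its underside.
Mind the look-alikes: they are no part of the job. What is shaped like the part that bears third but blue or turquoise is not meant.

How it is judged (in metres and radians):
At the end, for the whole second after the job is handed in: The four caddies stand upright (within 0.08 rad) and at rest on the four pads, each centred on its pad within 13 mm (and within 4 mm of its resting height), in order of height with the tallest on the pad next to the red block and the shortest on the pad farthest from it (((horizontal distance between red_block and pad_1 below 0.2 m and horizontal distance between tallest and pad_1 below 0.013 m and horizontal distance between second and pad_2 below 0.013 m and horizontal distance between third and pad_3 below 0.013 m and horizontal distance between shortest and pad_4 below 0.013 m) or (horizontal distance between red_block and pad_1 above 0.2 m and horizontal distance between tallest and pad_4 below 0.013 m and horizontal distance between second and pad_3 below 0.013 m and horizontal distance between third and pad_2 below 0.013 m and horizontal distance between shortest and pad_1 below 0.013 m)) and height (world z) of tallest between 0.074 and 0.082 m and angle between each of tallest, second, third, shortest's own z axis and vertical below 0.08 rad and linear speed of each of caddy_tallest, caddy_second, caddy_third, caddy_shortest below 0.02 m/s and height (world z) of second between 0.065 and 0.073 m and height (world z) of third between 0.056 and 0.064 m and height (world z) of shortest between 0.047 and 0.055 m); the robot touches nothing.
It fails at once if a caddy is tipped over (angle between any of tallest, second, third, shortest's own z axis and vertical above 0.6 rad).
It fails at once if a caddy is dropped: it moves faster than 0.5 m/s (a free fall of over 12 mm) while the fingers do not hold it ((linear speed of caddy_tallest above 0.5 m/s and contact force between caddy_tallest and the fingers below 0.1 N) or (linear speed of caddy_second above 0.5 m/s and contact force between caddy_second and the fingers below 0.1 N) or (linear speed of caddy_third above 0.5 m/s and contact force between caddy_third and the fingers below 0.1 N) or (linear speed of caddy_shortest above 0.5 m/s and contact force between caddy_shortest and the fingers below 0.1 N)).
It fails at once if the tissue box is shifted by more than 20 mm (distance of tissue_box from where it was at the start of the episode above 0.02 m).
It also fails if it takes over 106 s, if anything falls off the work surface, if the arm or the gripper's body presses on something with over 40 N, if the wrist force passes 120 N, or if a joint passes its speed limit or range.

ROBOT

A 6-joint arm with a two-finger parallel gripper is mounted at the origin on the work surface. World frame = base frame: x ahead of the robot, y to its left, z up, the work surface at z = 0. Lengths are in mm, angles in rad, forces in N, time in s.
With the tool pointing down it reaches from about 400 to 825 mm from the base axis. Payload 7 kg.
Tool frame: the origin (TCP) lies midway between the tips of the shut fingers; the grasp point (between the pads) lies 19 mm behind it (ctrl.grip_point_offset is the distance from the TCP to the grasp point, in mm); z points along the fingers, y is the direction in which the jaws open and shut (so a half turn about z gives the same grasp; the last joint's range is limited). The gripper opens to 85 mm and grips with 20 to 120 N. Pads are 22 mm wide; open, the fingers measure 114 mm over their backs; the gripper's body (76 mm by 85 mm) begins 54 mm behind the grasp point. The pads swing forward as they close: fully open they stand 13 mm farther back than shut.
Start: joints at [-1.06, 0.359, 0.012, 0, -1.224, -0.288], TCP at [149.123, -658.299, 231.302] pointing down, gripper open.
Joint ranges: [-3.07, 3.07], [-1.43, 2.12], [-1.02, 1.25], [-3.03, 1.67], [-3.05, -0], [-3.03, 3.03]. Speed limits (rad/s): [2.39, 2.39, 3.01, 3.14, 3.14, 3.14].

INTERFACE

Orientations are given as a rotation vector (axis times angle).
In Python, from workcell import ctrl, viewer gives the robot as it stands. The module is installed in compiled form; this text tells all that it offers.
- The arm moves only by the tool jog_arm, never from a script. Its argument "series" is a list of rows, each a list of 3 entries, a list of its own where there are three numbers: the shift along the tool's x, y, z in m, then the turn about the tool's z in degrees, then the finger opening in m, from 0 to 0.0854. In form: [[[dx, dy, dz], turn, claw], ...]. A call has 1 to 5 rows; each row shifts and turns the commanded pose from where the row before left it, along the tool's axes as they then stand; what a row does not reach is not made up. A row lasts 1/10 s, in which the tool goes at most 50 mm and 8.59 degrees, less where a joint would pass 70% of its speed; a pose out of reach is approached as far as the arm can. A call is refused whole if a number of a shift passes 0.05 or a number of a turn 8.59, either way. A call with a gripper value outside its range is refused whole. The fingers move at their own pace and stop on an object; "squeeze" is the grip in N (left out, the last holds). Time passes only in rows, so rows that do not move let the fingers close. It gives the time, the measured TCP pose, the force and the opening at its end, in the units of the state.
- ctrl.state(): the state, without advancing time (a new reading comes with each control period).
- viewer.read_camera(name): name is "side" or "top"; returns (picture, depth): 400x640x3 uint8, blue, green, red; 400x640 float32, mm along the optical axis (not along the pixel's ray), 0 where there is no reading.
- viewer.camera_info(name): a dict with "K" (3x3 intrinsics, pixels), "camera_from_world" (4x4, takes a point from world to camera coordinates). Camera axes: x right, y down, z forward; pixel columns grow to the right and rows downward; lengths in mm; the calibration is good to about 2 mm. A picture is of the moment at which its call begins. camera_info takes no time and is no camera call.
- ctrl.job_done(): hands the job in, once; it reports no verdict.
The state is a dict: "time_s": time; "joint_positions": joint angles; "dq": joint speeds; "joint_efforts": joint torques, N m; "eef_pos": TCP position; "tool_rot": TCP orientation; "contact_force": force on the tool from outside, world axes, zero at the start; "torque": the same for the moment, N m; "finger_gap": finger opening in mm.
Only numpy, scipy, OpenCV 4.12 (cv2) and the standard library are available. Lean on these libraries where they do the work, as an engineer would, in place of code of your own. Each camera call takes 0.05 s, during which the arm holds its last target. There are 200 camera calls.

## Working session

There is one attempt and no reset: what is moved stays moved. The work goes in short steps, Python scripts to look and compute and a tool call to move; the robot and the scene stay as the last step left them, time stands still between calls to the robot, and variables do not carry over. Pictures are saved under pics/ and viewed, about 12 in all and at most 16, crops included, and the job is handed in when it is done.

Besides the shell and the picture viewer there is one more tool, called after "Call:" as a command line: name --argument value ..., lists and objects as JSON in quotes. jog_arm: Moves the arm, as the interface text tells. Its arguments: {"type":"object","properties":{"series":{"type":"array","items":{"type":"array"}},"squeeze":{"type":"number"}},"required":["series"]}

```bash
mkdir -p pics; cat > h.py <<'E'
import numpy as np,cv2
from workcell import ctrl,viewer
def shot(n,f):
    p,d=viewer.read_camera(n); cv2.imwrite('pics/'+f,p); np.save('pics/'+f+'.npy',d); return p,d
def w(n,d,u,v):
    i=viewer.camera_info(n);K=np.array(i['K']);T=np.linalg.inv(np.array(i['camera_from_world']))
    z=d[v,u]; return (T@np.r_[np.linalg.inv(K)@[u,v,1]*z,1])[:3]
def cloud(n,d):
    i=viewer.camera_info(n);K=np.array(i['K']);T=np.linalg.inv(np.array(i['camera_from_world']))
    v,u=np.mgrid[:400,:640]; r=np.stack([u,v,np.ones_like(u)],-1)@np.linalg.inv(K).T*d[...,None]
    return r@T[:3,:3].T+T[:3,3]
E
python3 - <<'E'
from h import *
shot('top','t1.png');shot('side','s1.png');print(ctrl.state())
E
```

```text
{'time_s': 0.1, 'joint_positions': array([-1.05985622e+00,  3.59353983e-01,  1.11925011e-02, -2.86084240e-04,
       -1.22409534e+00, -2.88104540e-01]), 'dq': array([ 0.00014646, -0.0037627 ,  0.00249407,  0.00093449, -0.00159819,
        0.00029622]), 'joint_efforts': array([-3.22922402e-03, -5.84766555e+01,  2.94107527e+01,  6.95459336e+00,
       -3.17862941e-03,  4.83588380e-06]), 'eef_pos': array([ 149.05967134, -657.92175386,  230.45466026]), 'tool_rot': array([ 3.49117783e-01, -3.12181095e+00, -2.27758736e-03]), 'contact_force': array([ 0.24734543,  0.47473162, -0.30633216]), 'torque': array([-0.00963779, -0.01226543, -0.04459027]), 'finger_gap': 85.59698142701498}
```

View pics/t1.png

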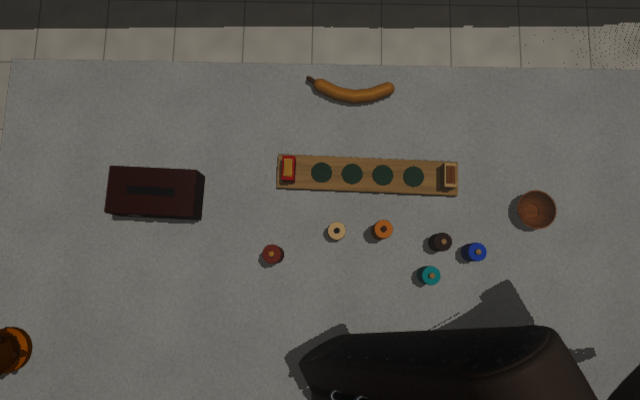

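View pics/s1.png

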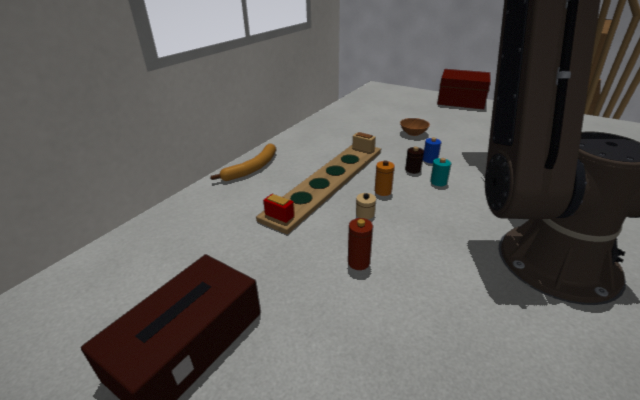

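The top view shows the red block at the +y end (288,168) and pads at about (321,173), (352,174), (383,175), (413,177). The caddies are tallest (272,254), shortest (336,231), second (383,229) and third (440,242). The decoys are blue (477,252) and turquoise (431,275).

```bash
python3 - <<'E'
from h import *
d=np.load('pics/t1.png.npy');p=cv2.imread('pics/t1.png');C=cloud('top',d)
v,u=np.mgrid[:400,:640]
for n,(a,b),h in [('tall',(272,254),104),('second',(383,229),86),('third',(440,242),68),('short',(336,231),50),('blue',(477,252),68),('turq',(431,275),68)]:
    m=(abs(u-a)<18)&(abs(v-b)<18)&(abs(C[...,2]-h)<8)
    q=C[m]; c,r=cv2.minEnclosingCircle(q[:,:2].astype(np.float32)); print(n,q.mean(0).round(1),np.round(c,1),round(r,1),m.sum())
g=p.astype(int)
P=[]
for a,b in [(321,173),(352,174),(383,175),(413,177)]:
    m=(abs(u-a)<14)&(abs(v-b)<14)&(g[...,2]<g[...,1]*0.75)
    q=C[m];c,r=cv2.minEnclosingCircle(q[:,:2].astype(np.float32)); P.append(q.mean(0));print('pad',P[-1].round(1),np.round(c,1),round(r,1),m.sum())
for a,b in [(288,168),(450,175),(155,190)]: print(C[b,a].round(1))
P=np.array(P);print(np.diff(P,axis=0).round(1))
i=viewer.camera_info('top');print(np.linalg.inv(i['camera_from_world'])[:3,3],i['K'][0])
m=(C[...,2]>80)&(u<230)&(u>90)&(v>150)&(v<230);print('box',C[m].min(0),C[m].max(0))
E
```

```text
tall [372.6 226.2 103.2] [372.9 226.7] 24.8 268
second [444.1 -67.2  85.4] [444.3 -67.6] 24.8 256
third [ 414.6 -229.    67.7] [ 414.6 -230. ] 25.2 264
short [440.4  55.4  49.4] [440.6  55.4] 24.7 236
blue [ 389.4 -320.6   67.4] [ 389.6 -322. ] 24.9 260
turq [ 324.1 -196.1   67.6] [ 324.2 -197.7] 25.4 257
pad [611.6  95.3  20.3] [610.9  98.3] 26.1 94
pad [607.6   9.5  20.5] [609.1  10.6] 26.9 162
pad [604.6 -75.7  27.2] [491.    8.5] 169.8 188
pad [ 601. -161.   29.] [486.5 -39.5] 197.1 144
[ 349.1  101.8 1256.2]
[ 598.1 -255.1   68.6]
[537.8 545.5  91.3]
[[ -4.1 -85.8   0.2]
 [ -3.  -85.2   6.7]
 [ -3.5 -85.3   1.8]]
[ 349.09919158  101.79915516 1256.21282127] [439.46231217   0.         317.70663925]
box [349.09919158 101.79915516  80.21869756] [ 603.32997452  680.94296789 1256.21282127]
```

```bash
python3 - <<'E'
from h import *
p=cv2.imread('pics/t1.png')
i=viewer.camera_info('top');K=np.array(i['K']);T=np.linalg.inv(i['camera_from_world'])
def pl(u,v,z):
    r=T[:3,:3]@np.linalg.inv(K)@[u,v,1]; return (T[:3,3]+r*(z-T[2,3])/r[2])[:2]
c=p[140:210,260:470]; b=cv2.resize(c,None,fx=3.8,fy=3.8,interpolation=cv2.INTER_CUBIC);cv2.imwrite('pics/crop.png',cv2.convertScaleAbs(b,alpha=2))
g=p.astype(int); m=((g[...,2]<0.7*g[...,1])&(g[...,0]<g[...,1]+5)).astype(np.uint8); m[:155]=0;m[200:]=0
n,l,s,ce=cv2.connectedComponentsWithStats(m)
P=[]
for k in range(1,n):
    if s[k,4]>100: P.append(pl(*ce[k],21));print(s[k],ce[k].round(1),P[-1].round(1))
P=np.array(P);print(np.linalg.norm(np.diff(P,axis=0),axis=1))
E
```

```text
Traceback (most recent call last):
numpy.exceptions.AxisError: axis 1 is out of bounds for array of dimension 1
```

View pics/crop.png

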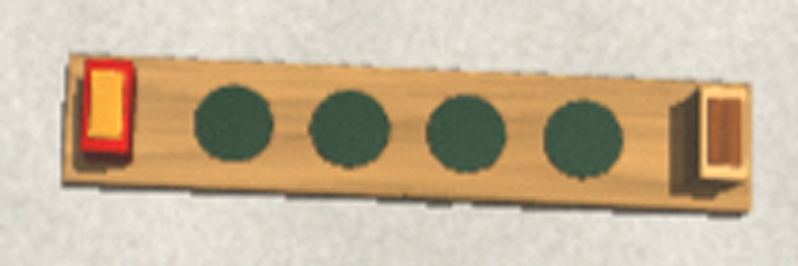

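The enlarged crop shows clean pads centred at about crop (234,123), (349,128), (466,134) and (583,139), with the red block at the left.

```bash
python3 - <<'E'
from h import *
p=cv2.imread('pics/t1.png')
i=viewer.camera_info('top');K=np.array(i['K']);T=np.linalg.inv(i['camera_from_world'])
def pl(u,v,z):
    r=T[:3,:3]@np.linalg.inv(K)@[u,v,1]; return (T[:3,3]+r*(z-T[2,3])/r[2])[:2]
g=p.astype(int); m=(g[...,2]<g[...,1]).astype(np.uint8)
P=[]
for x,y in [(234,123),(349,128),(466,134),(583,139)]:
    a=(x+.5)/3.8+260-.5;b=(y+.5)/3.8+140-.5
    ys,xs=np.mgrid[:400,:640];k=(np.hypot(xs-a,ys-b)<14)&(m>0)
    c=(xs[k].mean(),ys[k].mean());P.append(pl(*c,21));print(k.sum(),np.round(c,1),P[-1].round(1),pl(a,b,21).round(1))
P=np.array(P);print(np.linalg.norm(np.diff(P,axis=0),axis=1))
t=np.array([1.5,.5,-.5,-1.5]);s=(P*t[:,None]).sum(0)/5;s*=88/np.linalg.norm(s);print((P.mean(0)+t[:,None]*s).round(1),np.degrees(np.arctan2(s[0],s[1])))
E
```

```text
304 [321.2 172. ] [610.   99.1] [610.1  99.2]
307 [351.7 173.3] [607.8  11.7] [607.9  12.5]
310 [382.5 174.8] [605.3 -76.3] [604.9 -75.7]
306 [413.3 176.1] [ 602.8 -164.4] [ 602.6 -163.7]
[87.41482412 88.06072998 88.13874101]
[[ 610.1   99.5]
 [ 607.7   11.5]
 [ 605.3  -76.4]
 [ 602.9 -164.4]] 1.5698658979157893
```

Call:
jog_arm --series '[[[0,0,0],-8.5,0.0854],[[0,0,0],-8.5,0.0854],[[0,0,0],-8.5,0.0854],[[0,0,0],-8.5,0.0854],[[0,0,0],-8.5,0.0854]]'

```text
time_s: 0.6
eef_pos: [149.1, -658.0, 230.7]
tool_rot: [-1.465, 2.779, 0.002]
contact_force: [-0.0, 0.9, -0.2]
finger_gap: 85.4
```

Call:
jog_arm --series '[[[0,0,0],-8.5,0.0854],[[0,0,0],-8.5,0.0854],[[0,0,0],-8.5,0.0854],[[0,0,0],-7.6,0.0854],[[0,0,0],0,0.0854]]'

```text
time_s: 1.1
eef_pos: [149.1, -658.1, 230.8]
tool_rot: [-2.191, 2.251, 0.001]
contact_force: [0.3, -0.0, -0.5]
finger_gap: 85.7
```

```bash
cat >> h.py <<'E'
from scipy.spatial.transform import Rotation as Ro
def to(x,y,z):
    s=ctrl.state();R=Ro.from_rotvec(s['tool_rot']).as_matrix()
    d=R.T@(np.array([x,y,z])-s['eef_pos'])
    print('t',round(s['time_s'],2),'pos',s['eef_pos'].round(1),'gap',round(s['finger_gap'],1),'F',s['contact_force'].round(1),'jaw',np.degrees(np.arctan2(R[1,1],R[0,1])).round(1),'tilt',np.degrees(np.arccos(-R[2,2])).round(2),'q',s['joint_positions'].round(2),'TOOL d mm',d.round(1))
E
python3 -c "
from h import *
to(414.6,-229.5,180)"
```

```text
t 1.1 pos [ 149.1 -658.1  230.8] gap 85.7 F [ 0.3 -0.  -0.5] jaw 178.5 tilt 0.05 q [-1.06  0.36  0.01 -0.   -1.22  1.03] TOOL d mm [-435.5 -254.    51.1]
```

Call:
jog_arm --series '[[[-0.036,-0.021,0],0,0.0854],[[-0.036,-0.021,0.005],0,0.0854],[[-0.036,-0.021,0.005],0,0.0854],[[-0.036,-0.021,0.005],0,0.0854],[[-0.036,-0.021,0.005],0,0.0854]]'

```text
time_s: 1.6
eef_pos: [259.7, -479.9, 211.0]
tool_rot: [-2.184, 2.258, 0.0]
contact_force: [1.4, -0.0, 0.5]
finger_gap: 85.1
```

Call:
jog_arm --series '[[[-0.036,-0.021,0.005],0,0.0854],[[-0.036,-0.021,0.005],0,0.0854],[[-0.036,-0.021,0.005],0,0.0854],[[-0.036,-0.021,0.005],0,0.0854],[[-0.036,-0.021,0.005],0,0.0854]]'

```text
time_s: 2.1
eef_pos: [369.8, -302.9, 186.2]
tool_rot: [-2.184, 2.258, -0.0]
contact_force: [1.1, -0.8, -0.5]
finger_gap: 85.1
```

Call:
jog_arm --series '[[[-0.036,-0.021,0],0,0.0854],[[-0.036,-0.021,0],0,0.0854],[[0,0,0],0,0.0854],[[0,0,0],0,0.0854]]'

```text
time_s: 2.5
eef_pos: [413.7, -232.8, 186.2]
tool_rot: [2.189, -2.253, -0.0]
contact_force: [0.2, -1.0, -0.2]
finger_gap: 85.3
```

```bash
python3 -c "
from h import *
to(414.6,-229.5,25)"
```

```text
t 2.5 pos [ 413.7 -232.8  186.2] gap 85.3 F [ 0.2 -1.  -0.2] jaw 178.3 tilt 0.01 q [-0.1   0.06 -0.48 -0.   -1.03  0.07] TOOL d mm [ -3.3  -0.9 161.2]
```

Call:
jog_arm --series '[[[-0.003,-0.001,0.04],0,0.0854],[[0,0,0.04],0,0.0854],[[0,0,0.04],0,0.0854],[[0,0,0.025],0,0.0854],[[0,0,0.016],0,0.0854]]'

```text
time_s: 3.0
eef_pos: [412.3, -231.6, 23.1]
tool_rot: [2.183, -2.256, -0.004]
contact_force: [-0.5, -0.1, -0.5]
finger_gap: 85.2
```

Call:
jog_arm --series '[[[0,0,0],0,0.0854],[[0,0,0],0,0.0854]]'

```text
time_s: 3.2
eef_pos: [414.0, -231.5, 25.5]
tool_rot: [2.186, -2.255, -0.001]
contact_force: [-0.7, -1.0, -0.0]
finger_gap: 85.5
```

Call:
jog_arm --series '[[[0,0,0],0,0.065],[[0,0,0],0,0.058],[[0,0,0],0,0.054],[[0,0,0],0,0.05],[[0,0,0],0,0.044]]' --squeeze 30

```text
time_s: 3.7
eef_pos: [415.2, -230.8, 26.2]
tool_rot: [-2.19, 2.252, -0.002]
contact_force: [-0.8, 0.7, 7.7]
finger_gap: 49.1
```

Call:
jog_arm --series '[[[0,0,0],0,0.044],[[0,0,0],0,0.044],[[0,0,0],0,0.044]]'

```text
time_s: 4.0
eef_pos: [415.2, -230.8, 26.2]
tool_rot: [-2.19, 2.252, -0.002]
contact_force: [-0.2, 0.3, 7.1]
finger_gap: 49.5
```

```bash
python3 -c "
from h import *
to(605.3,-76.4,46)"
```

```text
t 4.0 pos [ 415.2 -230.8   26.2] gap 49.5 F [-0.2  0.3  7.1] jaw 178.4 tilt 0.09 q [-0.09  0.28 -0.67  0.   -0.62  0.06] TOOL d mm [-159.6 -185.7  -19.5]
```

Call:
jog_arm --series '[[[0,0,-0.01],0,0.044],[[0,0,-0.015],0,0.044],[[0,0,-0.02],0,0.044],[[-0.01,-0.01,-0.005],0,0.044],[[-0.02,-0.025,0],0,0.044]]'

```text
time_s: 4.5
eef_pos: [449.9, -201.7, 76.6]
tool_rot: [-2.186, 2.255, -0.001]
contact_force: [0.1, -0.4, -0.8]
finger_gap: 49.2
```

Call:
jog_arm --series '[[[-0.025,-0.03,0],0,0.044],[[-0.025,-0.03,0],0,0.044],[[-0.025,-0.03,0],0,0.044],[[-0.025,-0.03,0],0,0.044],[[-0.02,-0.02,0],0,0.044]]'

```text
time_s: 5.0
eef_pos: [595.7, -83.6, 75.0]
tool_rot: [-2.19, 2.252, -0.0]
contact_force: [0.2, -0.3, -1.5]
finger_gap: 49.1
```

Call:
jog_arm --series '[[[-0.008,-0.01,0],0,0.044],[[0,0,0],0,0.044],[[0,0,0],0,0.044]]'

```text
time_s: 5.3
eef_pos: [603.1, -77.9, 74.8]
tool_rot: [2.189, -2.252, -0.002]
contact_force: [-0.4, -0.1, -1.7]
finger_gap: 49.1
```

```bash
python3 -c "
from h import *
to(605.3,-77,47)
shot('side','s2.png')"
```

```text
t 5.3 pos [603.1 -77.9  74.8] gap 49.1 F [-0.4 -0.1 -1.7] jaw 178.4 tilt 0.08 q [ 0.19  0.39 -0.33 -0.   -0.85 -0.22] TOOL d mm [-1.  -2.2 27.8]
```

View pics/s2.png

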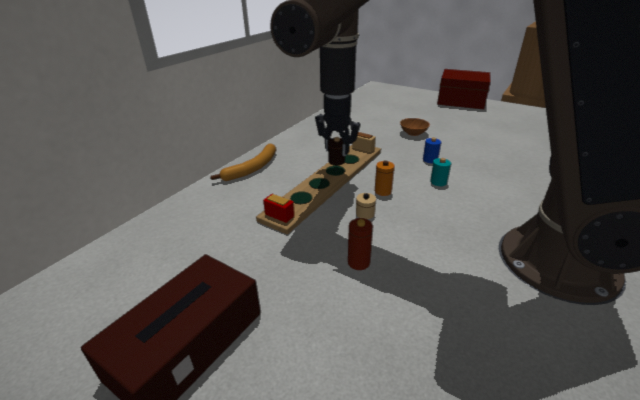

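Caddy 3 is held upright over pad 3 at about (336,150).

Call:
jog_arm --series '[[[-0.001,-0.002,0.01],0,0.044],[[0,0,0.008],0,0.044],[[0,0,0.004],0,0.044],[[0,0,0.002],0,0.044],[[0,0,0],0,0.044]]'

```text
time_s: 5.85
eef_pos: [605.6, -77.3, 50.8]
tool_rot: [2.189, -2.253, -0.001]
contact_force: [1.6, 0.9, -1.5]
finger_gap: 49.2
```

Call:
jog_arm --series '[[[0,0,0.001],0,0.044],[[0,0,0.001],0,0.044],[[0,0,0],0,0.044]]'

```text
time_s: 6.15
eef_pos: [605.9, -77.1, 49.4]
tool_rot: [-2.189, 2.253, -0.0]
contact_force: [0.3, 0.1, -2.0]
finger_gap: 48.8
```

```bash
python3 -c "
from h import *
to(605.3,-77,47)"
```

```text
t 6.15 pos [605.9 -77.1  49.4] gap 48.8 F [ 0.3  0.1 -2. ] jaw 178.4 tilt 0.01 q [ 0.19  0.43 -0.35 -0.   -0.8  -0.22] TOOL d mm [-0.   0.6  2.4]
```

Call:
jog_arm --series '[[[0,0,0.001],0,0.044],[[0,0,0],0,0.044],[[0,0,0.001],0,0.044],[[0,0,0],0,0.044]]'

```text
time_s: 6.55
eef_pos: [606.0, -77.1, 47.4]
tool_rot: [-2.19, 2.253, -0.0]
contact_force: [0.4, -0.6, -0.7]
finger_gap: 49.3
```

Call:
jog_arm --series '[[[0,0,0.001],0,0.044],[[0,0,0],0,0.044]]'

```text
time_s: 6.75
eef_pos: [606.0, -77.1, 47.3]
tool_rot: [-2.19, 2.252, -0.001]
contact_force: [-3.9, 0.7, 8.0]
finger_gap: 49.1
```

Call:
jog_arm --series '[[[0,0,0],0,0.052],[[0,0,0],0,0.058],[[0,0,0],0,0.07],[[0,0,0],0,0.0854],[[0,0,0],0,0.0854]]'

```text
time_s: 7.25
eef_pos: [605.9, -77.1, 46.2]
tool_rot: [2.189, -2.253, -0.0]
contact_force: [-0.4, 0.4, -0.1]
finger_gap: 85.2
```

Call:
jog_arm --series '[[[0,0,-0.015],0,0.0854],[[0,0,-0.03],0,0.0854],[[0,0,-0.03],0,0.0854],[[0,0,-0.03],0,0.0854],[[0,0.02,0],0,0.0854]]'

```text
time_s: 7.75
eef_pos: [589.8, -76.5, 155.6]
tool_rot: [-2.187, 2.248, -0.009]
contact_force: [-2.0, 0.4, -0.5]
finger_gap: 85.5
```

Call:
jog_arm --series '[[[0,0.04,0],0,0.0854],[[0,0.04,0],0,0.0854],[[0,0.035,0],0,0.0854],[[0,0.025,0],0,0.0854],[[0,0,0],0,0.0854]]'

```text
time_s: 8.25
eef_pos: [443.0, -72.7, 151.6]
tool_rot: [-2.189, 2.253, 0.001]
contact_force: [0.2, -0.5, 1.2]
finger_gap: 85.2
```

```bash
python3 -c "
from h import *
to(444.2,-67.4,40)"
```

```text
t 8.25 pos [443.  -72.7 151.6] gap 85.2 F [ 0.2 -0.5  1.2] jaw 178.4 tilt 0.04 q [ 0.28  0.05 -0.58 -0.   -0.94 -0.31] TOOL d mm [ -5.3  -1.  111.6]
```

Call:
jog_arm --series '[[[-0.005,-0.001,0.01],0,0.0854],[[0,0,0.035],0,0.0854],[[0,0,0.035],0,0.0854],[[0,0,0.02],0,0.0854],[[0,0,0.011],0,0.0854]]'

```text
time_s: 8.75
eef_pos: [446.7, -67.5, 37.4]
tool_rot: [2.187, -2.251, -0.003]
contact_force: [-0.2, -0.3, 0.6]
finger_gap: 85.3
```

Call:
jog_arm --series '[[[0,0,0],0,0.0854],[[0,0,0],0,0.065],[[0,0,0],0,0.058],[[0,0,0],0,0.054],[[0,0,0],0,0.05]]'

```text
time_s: 9.25
eef_pos: [447.0, -67.5, 40.8]
tool_rot: [-2.189, 2.253, -0.0]
contact_force: [-1.3, -0.2, 2.0]
finger_gap: 50.2
```

Call:
jog_arm --series '[[[0,0,0],0,0.044],[[0,0,0],0,0.044],[[0,0,0],0,0.044]]'

```text
time_s: 9.55
eef_pos: [447.1, -67.5, 41.0]
tool_rot: [-2.189, 2.252, -0.0]
contact_force: [-2.5, 0.3, 5.0]
finger_gap: 49.3
```

```bash
python3 -c "
from h import *
to(607.7,11.5,61)"
```

```text
t 9.55 pos [447.1 -67.5  41. ] gap 49.3 F [-2.5  0.3  5. ] jaw 178.4 tilt 0.04 q [ 0.29  0.22 -0.71 -0.   -0.64 -0.32] TOOL d mm [ -83.6 -158.3  -19.9]
```

Call:
jog_arm --series '[[[0,0,-0.01],0,0.044],[[0,0,-0.015],0,0.044],[[0,0,-0.02],0,0.044],[[-0.005,-0.01,-0.005],0,0.044],[[-0.012,-0.023,0],0,0.044]]'

```text
time_s: 10.05
eef_pos: [481.0, -51.4, 92.0]
tool_rot: [-2.187, 2.252, -0.002]
contact_force: [-0.0, 0.8, -0.3]
finger_gap: 49.4
```

Call:
jog_arm --series '[[[-0.012,-0.023,0],0,0.044],[[-0.012,-0.023,0],0,0.044],[[-0.012,-0.023,0],0,0.044],[[-0.012,-0.023,0],0,0.044],[[-0.014,-0.025,0],0,0.044]]'

```text
time_s: 10.55
eef_pos: [600.6, 7.8, 90.2]
tool_rot: [-2.189, 2.253, 0.0]
contact_force: [0.4, -0.5, -0.9]
finger_gap: 49.5
```

Call:
jog_arm --series '[[[-0.005,-0.01,0],0,0.044],[[0,0,0],0,0.044],[[0,0,0],0,0.044]]'

```text
time_s: 10.85
eef_pos: [608.8, 11.8, 89.7]
tool_rot: [2.189, -2.252, -0.001]
contact_force: [0.1, 0.5, -1.0]
finger_gap: 49.3
```

```bash
python3 -c "
from h import *
to(607.7,11.5,61)"
```

```text
t 10.85 pos [608.8  11.8  89.7] gap 49.3 F [ 0.1  0.5 -1. ] jaw 178.4 tilt 0.07 q [ 0.34  0.38 -0.31 -0.   -0.88 -0.37] TOOL d mm [ 0.3  1.1 28.7]
```

Call:
jog_arm --series '[[[0,0.001,0.01],0,0.044],[[0,0,0.009],0,0.044],[[0,0,0.005],0,0.044],[[0,0,0.002],0,0.044],[[0,0,0],0,0.044]]'

```text
time_s: 11.35
eef_pos: [608.2, 11.7, 63.9]
tool_rot: [2.189, -2.252, -0.0]
contact_force: [0.2, -0.1, -1.5]
finger_gap: 49.4
```

Call:
jog_arm --series '[[[0,0,0.001],0,0.044],[[0,0,0],0,0.044],[[0,0,0.001],0,0.044],[[0,0,0],0,0.044]]'

```text
time_s: 11.75
eef_pos: [608.4, 11.9, 62.4]
tool_rot: [-2.189, 2.253, -0.0]
contact_force: [-0.6, -0.7, -1.3]
finger_gap: 49.1
```

Call:
jog_arm --series '[[[0,0,0],0,0.044]]'

```text
time_s: 11.85
eef_pos: [608.5, 11.9, 62.4]
tool_rot: [-2.189, 2.253, -0.0]
contact_force: [-0.3, 0.0, -2.3]
finger_gap: 49.2
```

Call:
jog_arm --series '[[[0,0,0.001],0,0.044],[[0,0,0],0,0.044]]'

```text
time_s: 12.05
eef_pos: [608.6, 11.9, 62.0]
tool_rot: [-2.19, 2.252, -0.001]
contact_force: [-2.6, 0.5, 5.3]
finger_gap: 49.1
```

Call:
jog_arm --series '[[[0,0,0.0005],0,0.044],[[0,0,0],0,0.044]]'

```text
time_s: 12.25
eef_pos: [608.6, 11.9, 62.0]
tool_rot: [-2.19, 2.252, -0.001]
contact_force: [-3.6, 0.9, 8.1]
finger_gap: 48.9
```

Call:
jog_arm --series '[[[0,0,0],0,0.052],[[0,0,0],0,0.058],[[0,0,0],0,0.07],[[0,0,0],0,0.0854],[[0,0,0],0,0.0854]]'

```text
time_s: 12.75
eef_pos: [608.4, 11.9, 60.7]
tool_rot: [2.189, -2.253, -0.0]
contact_force: [0.2, 0.3, 0.2]
finger_gap: 85.6
```

Call:
jog_arm --series '[[[0,0,-0.015],0,0.0854],[[0,0,-0.03],0,0.0854],[[0,0,-0.03],0,0.0854],[[0,0,-0.03],0,0.0854],[[-0.005,0.02,0],0,0.0854]]'

```text
time_s: 13.25
eef_pos: [592.3, 17.6, 170.1]
tool_rot: [-2.185, 2.248, -0.007]
contact_force: [-1.2, -0.1, -1.0]
finger_gap: 85.4
```

Call:
jog_arm --series '[[[-0.009,0.04,0],0,0.0854],[[-0.009,0.04,0],0,0.0854],[[-0.008,0.04,0],0,0.0854],[[-0.008,0.028,0],0,0.0854],[[0,0,0],0,0.0854]]'

```text
time_s: 13.75
eef_pos: [438.7, 55.8, 166.2]
tool_rot: [-2.19, 2.251, 0.001]
contact_force: [-0.1, 0.7, -0.6]
finger_gap: 84.9
```

```bash
python3 -c "
from h import *
to(440.6,55.4,14)"
```

```text
t 13.75 pos [438.7  55.8 166.2] gap 84.9 F [-0.1  0.7 -0.6] jaw 178.4 tilt 0.06 q [ 0.57  0.02 -0.57 -0.   -0.97 -0.6 ] TOOL d mm [  0.5  -1.9 152.2]
```

Call:
jog_arm --series '[[[0,-0.002,0.03],0,0.0854],[[0,0,0.04],0,0.0854],[[0,0,0.04],0,0.0854],[[0,0,0.03],0,0.0854],[[0,0,0.011],0,0.0854]]'

```text
time_s: 14.25
eef_pos: [442.5, 54.7, 12.0]
tool_rot: [2.186, -2.25, -0.002]
contact_force: [-1.0, -0.8, -0.0]
finger_gap: 85.2
```

Call:
jog_arm --series '[[[0,0,0],0,0.0854],[[0,0,0],0,0.065],[[0,0,0],0,0.058],[[0,0,0],0,0.054],[[0,0,0],0,0.05]]'

```text
time_s: 14.75
eef_pos: [443.8, 55.7, 15.5]
tool_rot: [-2.189, 2.252, -0.0]
contact_force: [-1.0, 0.6, 0.7]
finger_gap: 50.2
```

Call:
jog_arm --series '[[[0,0,0],0,0.044],[[0,0,0],0,0.044],[[0,0,0],0,0.044]]'

```text
time_s: 15.05
eef_pos: [443.8, 55.8, 15.6]
tool_rot: [-2.189, 2.252, -0.0]
contact_force: [-2.7, 0.7, 6.8]
finger_gap: 49.2
```

```bash
python3 -c "
from h import *
to(602.9,-164.4,35)"
```

```text
t 15.05 pos [443.8  55.8  15.6] gap 49.2 F [-2.7  0.7  6.8] jaw 178.4 tilt 0.06 q [ 0.57  0.26 -0.74  0.   -0.57 -0.6 ] TOOL d mm [ 215.5 -165.2  -19.3]
```

Call:
jog_arm --series '[[[0,0,-0.01],0,0.044],[[0,0,-0.015],0,0.044],[[0,0,-0.02],0,0.044],[[0.01,0,-0.005],0,0.044],[[0.026,0,0],0,0.044]]'

```text
time_s: 15.55
eef_pos: [443.8, 20.4, 66.4]
tool_rot: [-2.19, 2.248, -0.002]
contact_force: [0.8, -0.5, -1.3]
finger_gap: 49.1
```

Call:
jog_arm --series '[[[0.032,0,0],0,0.044],[[0.032,0,0],0,0.044],[[0.032,0,0],0,0.044],[[0.032,0,0],0,0.044],[[0.03,-0.01,0],0,0.044]]'

```text
time_s: 16.05
eef_pos: [446.5, -140.3, 64.9]
tool_rot: [2.189, -2.253, -0.001]
contact_force: [1.2, 1.6, -0.8]
finger_gap: 49.1
```

Call:
jog_arm --series '[[[0.016,-0.025,0],0,0.044],[[0.006,-0.03,0],0,0.044],[[0,-0.03,0],0,0.044],[[0,-0.03,0],0,0.044],[[0,-0.025,0],0,0.044]]'

```text
time_s: 16.55
eef_pos: [588.4, -165.4, 64.6]
tool_rot: [2.189, -2.254, -0.0]
contact_force: [0.3, -0.9, -1.0]
finger_gap: 48.9
```

Call:
jog_arm --series '[[[0,-0.012,0],0,0.044],[[0,-0.004,0],0,0.044],[[0,0,0],0,0.044]]'

```text
time_s: 16.85
eef_pos: [602.6, -165.2, 64.4]
tool_rot: [2.189, -2.253, -0.001]
contact_force: [-0.1, -0.5, -0.9]
finger_gap: 49.1
```

```bash
python3 -c "
from h import *
to(602.9,-164.4,36.6)"
```

```text
t 16.85 pos [ 602.6 -165.2   64.4] gap 49.1 F [-0.1 -0.5 -0.9] jaw 178.3 tilt 0.06 q [ 0.04  0.43 -0.3  -0.   -0.84 -0.07] TOOL d mm [-0.8 -0.3 27.8]
```

Call:
jog_arm --series '[[[-0.001,0,0.01],0,0.044],[[0,0,0.009],0,0.044],[[0,0,0.005],0,0.044],[[0,0,0.002],0,0.044],[[0,0,0],0,0.044]]'

```text
time_s: 17.35
eef_pos: [603.0, -164.0, 38.3]
tool_rot: [2.189, -2.252, -0.001]
contact_force: [0.4, 0.5, -1.2]
finger_gap: 48.8
```

Call:
jog_arm --series '[[[0,0,0.001],0,0.044],[[0,0,0],0,0.044],[[0,0,0.001],0,0.044],[[0,0,0],0,0.044]]'

```text
time_s: 17.75
eef_pos: [603.5, -164.0, 36.8]
tool_rot: [-2.189, 2.253, -0.0]
contact_force: [0.1, 0.5, -1.3]
finger_gap: 48.8
```

Call:
jog_arm --series '[[[0,0,0],0,0.044]]'

```text
time_s: 17.85
eef_pos: [603.5, -164.1, 36.9]
tool_rot: [-2.19, 2.253, -0.0]
contact_force: [-1.2, 0.1, -0.7]
finger_gap: 48.9
```

Call:
jog_arm --series '[[[0,0,0.001],0,0.044],[[0,0,0],0,0.044]]'

```text
time_s: 18.05
eef_pos: [603.5, -164.1, 36.7]
tool_rot: [-2.19, 2.252, -0.001]
contact_force: [-2.7, 1.4, 6.7]
finger_gap: 49.0
```

Call:
jog_arm --series '[[[0,0,0],0,0.044]]'

```text
time_s: 18.15
eef_pos: [603.5, -164.1, 36.7]
tool_rot: [-2.19, 2.252, -0.001]
contact_force: [-2.4, 0.1, 5.1]
finger_gap: 48.8
```

Call:
jog_arm --series '[[[0,0,0],0,0.052],[[0,0,0],0,0.058],[[0,0,0],0,0.07],[[0,0,0],0,0.0854],[[0,0,0],0,0.0854]]'

```text
time_s: 18.65
eef_pos: [603.4, -164.0, 35.7]
tool_rot: [2.19, -2.253, -0.0]
contact_force: [0.1, 0.0, 0.4]
finger_gap: 85.3
```

Call:
jog_arm --series '[[[0,0,-0.015],0,0.0854],[[0,0,-0.035],0,0.0854],[[0,0,-0.035],0,0.0854],[[0,0,-0.035],0,0.0854],[[0,0,-0.035],0,0.0854]]'

```text
time_s: 19.15
eef_pos: [603.2, -164.1, 192.2]
tool_rot: [2.189, -2.253, -0.0]
contact_force: [0.2, -1.6, -0.2]
finger_gap: 85.7
```

Call:
jog_arm --series '[[[-0.02,0.02,0],0,0.0854],[[-0.038,0.024,0],0,0.0854],[[-0.038,0.024,0],0,0.0854],[[-0.038,0.024,0],0,0.0854],[[-0.038,0.024,0],0,0.0854]]'

```text
time_s: 19.65
eef_pos: [491.3, 12.3, 190.9]
tool_rot: [-2.189, 2.253, -0.0]
contact_force: [1.0, 1.3, 0.4]
finger_gap: 85.6
```

Call:
jog_arm --series '[[[-0.038,0.024,0],0,0.0854],[[-0.038,0.024,0],0,0.0854],[[-0.038,0.024,0],0,0.0854],[[-0.038,0.024,0],0,0.0854],[[-0.038,0.02,0],0,0.0854]]'

```text
time_s: 20.15
eef_pos: [380.4, 205.7, 191.2]
tool_rot: [-2.189, 2.252, 0.0]
contact_force: [1.0, 0.5, -0.1]
finger_gap: 85.3
```

Call:
jog_arm --series '[[[-0.022,0.009,0],0,0.0854],[[0,0,0],0,0.0854],[[0,0,0],0,0.0854]]'

```text
time_s: 20.45
eef_pos: [373.1, 227.0, 190.8]
tool_rot: [2.191, -2.251, -0.0]
contact_force: [0.2, -1.0, -0.4]
finger_gap: 85.3
```

```bash
python3 -c "
from h import *
to(372.9,226.5,55)"
```

```text
t 20.45 pos [373.1 227.  190.8] gap 85.3 F [ 0.2 -1.  -0.4] jaw 178.5 tilt 0.01 q [ 1.   -0.01 -0.55 -0.   -1.04 -1.03] TOOL d mm [  0.4   0.2 135.8]
```

Call:
jog_arm --series '[[[0,0,0.025],0,0.0854],[[0,0,0.035],0,0.0854],[[0,0,0.035],0,0.0854],[[0,0,0.03],0,0.0854],[[0,0,0.011],0,0.0854]]'

```text
time_s: 20.95
eef_pos: [372.7, 224.0, 52.2]
tool_rot: [2.184, -2.252, 0.001]
contact_force: [1.0, -0.2, -0.5]
finger_gap: 85.4
```

Call:
jog_arm --series '[[[0,0,0],0,0.0854],[[0,0,0],0,0.065],[[0,0,0],0,0.058],[[0,0,0],0,0.054],[[0,0,0],0,0.05]]'

```text
time_s: 21.45
eef_pos: [373.8, 227.1, 55.6]
tool_rot: [-2.188, 2.252, 0.001]
contact_force: [-1.7, -0.8, 4.9]
finger_gap: 50.4
```

Call:
jog_arm --series '[[[0,0,0],0,0.044],[[0,0,0],0,0.044],[[0,0,0],0,0.044]]'

```text
time_s: 21.75
eef_pos: [373.7, 227.2, 55.8]
tool_rot: [-2.189, 2.251, 0.0]
contact_force: [-3.3, -0.6, 7.7]
finger_gap: 49.4
```

```bash
python3 -c "
from h import *
to(610.1,99.5,77)"
```

```text
t 21.75 pos [373.7 227.2  55.8] gap 49.4 F [-3.3 -0.6  7.7] jaw 178.4 tilt 0.09 q [ 1.    0.17 -0.72  0.   -0.67 -1.03] TOOL d mm [ 121.  -239.9  -21.1]
```

Call:
jog_arm --series '[[[0,0,-0.01],0,0.044],[[0,0,-0.015],0,0.044],[[0,0,-0.02],0,0.044],[[0.01,0,-0.005],0,0.044],[[0.025,0,0],0,0.044]]'

```text
time_s: 22.25
eef_pos: [373.2, 192.7, 106.0]
tool_rot: [-2.189, 2.249, 0.001]
contact_force: [0.7, 0.1, -0.9]
finger_gap: 49.8
```

Call:
jog_arm --series '[[[0.03,0,0],0,0.044],[[0.03,-0.01,0],0,0.044],[[0.02,-0.02,0],0,0.044],[[0.006,-0.028,0],0,0.044],[[0,-0.03,0],0,0.044]]'

```text
time_s: 22.75
eef_pos: [458.1, 101.4, 105.0]
tool_rot: [-2.188, 2.254, 0.0]
contact_force: [-0.5, 1.0, -0.5]
finger_gap: 49.4
```

Call:
jog_arm --series '[[[0,-0.03,0],0,0.044],[[0,-0.03,0],0,0.044],[[0,-0.03,0],0,0.044],[[0,-0.03,0],0,0.044],[[0,-0.02,0],0,0.044]]'

```text
time_s: 23.25
eef_pos: [599.2, 98.3, 104.3]
tool_rot: [2.189, -2.253, -0.0]
contact_force: [0.1, 0.5, -1.6]
finger_gap: 49.6
```

Call:
jog_arm --series '[[[0,-0.01,0],0,0.044],[[0,-0.002,0],0,0.044],[[0,0,0],0,0.044]]'

```text
time_s: 23.55
eef_pos: [609.0, 98.5, 104.5]
tool_rot: [2.188, -2.253, -0.001]
contact_force: [-0.1, -0.5, -0.4]
finger_gap: 49.4
```

```bash
python3 -c "
from h import *
to(610.1,99.5,76.8)"
```

```text
t 23.55 pos [609.   98.5 104.5] gap 49.4 F [-0.1 -0.5 -0.4] jaw 178.3 tilt 0.06 q [ 0.48  0.37 -0.28 -0.   -0.92 -0.5 ] TOOL d mm [-1.  -1.1 27.7]
```

Call:
jog_arm --series '[[[-0.001,-0.001,0.01],0,0.044],[[0,0,0.009],0,0.044],[[0,0,0.005],0,0.044],[[0,0,0.002],0,0.044],[[0,0,0],0,0.044]]'

```text
time_s: 24.05
eef_pos: [610.6, 99.8, 78.3]
tool_rot: [2.189, -2.252, -0.0]
contact_force: [0.2, 0.9, -1.8]
finger_gap: 49.5
```

Call:
jog_arm --series '[[[0,0,0.001],0,0.044],[[0,0,0],0,0.044],[[0,0,0.001],0,0.044],[[0,0,0],0,0.044],[[0,0,0],0,0.044]]'

```text
time_s: 24.55
eef_pos: [611.1, 99.9, 76.9]
tool_rot: [-2.189, 2.253, -0.0]
contact_force: [0.8, -0.5, -0.2]
finger_gap: 49.3
```

Call:
jog_arm --series '[[[0,0,0.001],0,0.044],[[0,0,0],0,0.044]]'

```text
time_s: 24.75
eef_pos: [611.1, 99.8, 76.9]
tool_rot: [-2.19, 2.252, -0.001]
contact_force: [-3.1, -0.2, 6.6]
finger_gap: 49.9
```

Contact. I'll release, retract, then swing back clear for the check.

Call:
jog_arm --series '[[[0,0,0],0,0.052],[[0,0,0],0,0.058],[[0,0,0],0,0.07],[[0,0,0],0,0.0854],[[0,0,0],0,0.0854]]'

```text
time_s: 25.25
eef_pos: [610.9, 99.8, 75.7]
tool_rot: [2.189, -2.253, -0.0]
contact_force: [-0.3, 0.7, 1.1]
finger_gap: 85.2
```

Call:
jog_arm --series '[[[0,0,-0.015],0,0.0854],[[0,0,-0.035],0,0.0854],[[0,0,-0.035],0,0.0854],[[0,0,-0.035],0,0.0854],[[0,0,-0.025],0,0.0854]]'

```text
time_s: 25.75
eef_pos: [611.5, 99.9, 223.5]
tool_rot: [-2.188, 2.251, -0.002]
contact_force: [0.7, -0.1, 0.4]
finger_gap: 85.0
```

Call:
jog_arm --series '[[[0,0.03,0],0,0.0854],[[0,0.04,0],0,0.0854],[[0,0.04,0],0,0.0854],[[0,0.04,0],0,0.0854],[[0,0.03,0],0,0.0854]]'

```text
time_s: 26.25
eef_pos: [429.0, 104.5, 220.7]
tool_rot: [-2.189, 2.253, 0.0]
contact_force: [-0.5, 0.7, 0.1]
finger_gap: 85.4
```

Call:
jog_arm --series '[[[-0.03,0,0],0,0.0854],[[-0.03,0,0],0,0.0854],[[-0.03,0,0],0,0.0854],[[-0.03,0,0],0,0.0854],[[0,0,0],0,0.0854]]'

```text
time_s: 26.75
eef_pos: [434.7, 227.7, 220.7]
tool_rot: [-2.192, 2.25, -0.0]
contact_force: [0.0, -0.6, -0.9]
finger_gap: 85.6
```

```bash
python3 - <<'E'
from h import *
p,d=shot('top','t2.png');shot('side','s3.png');C=cloud('top',d);print(ctrl.state()['eef_pos'])
for n,c0,h in [('tall',(610.1,99.5),125),('second',(607.7,11.5),107),('third',(605.3,-76.4),89),('short',(602.9,-164.4),71)]:
    m=(np.hypot(C[...,0]-c0[0],C[...,1]-c0[1])<42)&(abs(C[...,2]-h)<8)
    q=C[m]
    if len(q): c,r=cv2.minEnclosingCircle(q[:,:2].astype(np.float32));print(n,np.round(np.array(c)-c0,1),(q.mean(0)[:2]-c0).round(1),round(r,1),np.median(q[:,2]).round(1),q[:,2].std().round(2),len(q))
cv2.imwrite('pics/c2.png',np.hstack([cv2.resize(p[120:280,240:500],(780,480))]))
E
```

```text
[434.15858624 225.31077924 220.5170614 ]
tall [ 0. -1.] [-1.4 -0.8] 25.1 124.2 2.67 253
second [-1.1  0.3] [-1.9  0.1] 25.5 106.1 2.96 255
third [-0.2 -0.6] [-1.7 -0.1] 25.6 88.5 2.93 250
short [-1.4 -0.2] [-1.7  0.7] 25.4 70.3 2.85 240
```

View pics/c2.png

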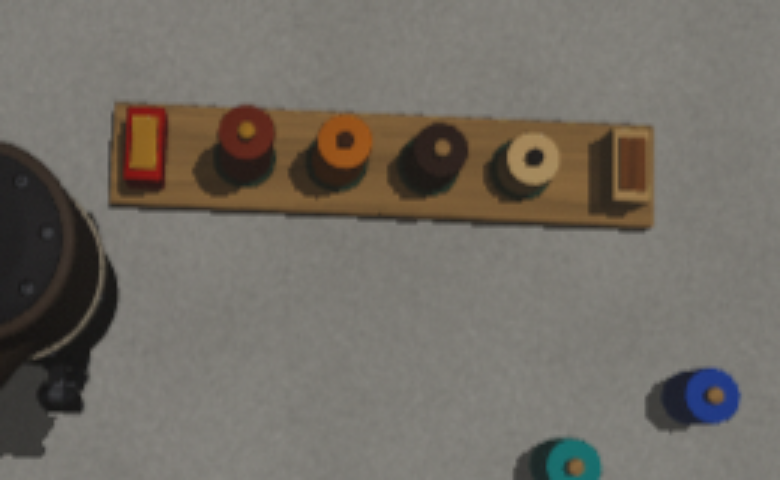

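View pics/s3.png

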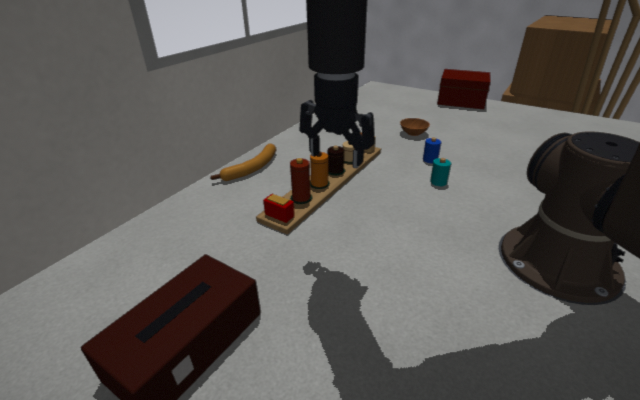

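The pictures show all four caddies upright on their pads in the right order, with the red block at crop (145,145) and the caddies at (246,133), (344,142), (440,150) and (534,158). The decoys and the tissue box have not moved, and the gripper is clear.

```bash
python3 -c "
from h import *
print(ctrl.job_done())"
```

```text
the job is handed in; nothing more can be done
None
```

The four caddies stand upright on their own pads in order of height, with the tallest beside the red block on pad 1 and the shortest on pad 4. I handed the job in at about 27 s of robot time; no verdict is given.

- **Position:** in the final top-camera check, all four caddies were within about 2 mm of their pad centres. The limit is 13 mm.
- **Height:** the lid tops read within about 1 mm of their expected resting heights.
- **Setting down:** I lowered each caddy in about 1 mm steps until light contact, with forces of 8 N or less, before opening the fingers.
- **Clearance:** in the last pictures the gripper is at 220 mm height, touching nothing. The tissue box and the blue and turquoise look-alikes look unmoved by eye; I did not measure them.

No check failed or disagreed. An early attempt to locate the pads from depth readings went wrong on pads 3 and 4. I replaced it with a colour measurement, which gave spacings of 87.4 to 88.1 mm against the stated 88 mm.

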